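Stack wheel spacers on the arbor

ROBOT

A 6-joint arm with a two-finger parallel gripper is mounted at the origin on the work surface. World frame = base frame: x ahead of the robot, y to its left, z up, the work surface at z = 0. Lengths are in m, angles in rad, forces in N, time in s.
With the tool pointing down it reaches from about 0.25 to 0.775 m from the base axis. Payload 4 kg.
Tool frame: the origin (TCP) lies midway between the tips of the shut fingers; the grasp point (between the pads) lies 19 mm behind it (robot.grasp_offset is the distance from the TCP to the grasp point, in m); z points along the fingers, y is the direction in which the jaws open and shut (so a half turn about z gives the same grasp; the last joint's range is limited). The gripper opens to 94 mm and grips with 3 to 60 N. Pads are 16 mm wide; open, the fingers measure 119 mm over their backs; the gripper's body (75 mm by 177 mm) begins 78 mm behind the grasp point.
Start: joints at [1.194, 0.087, 1.371, -0, 1.684, -0.103], TCP at [0.149, 0.53, 0.206] pointing down, gripper open.
Joint ranges: [-3.1, 3.1], [-0.76, 2.03], [0.27, 2.55], [-1.08, 4.22], [0.17, 2.65], [-2.57, 2.57]. Speed limits (rad/s): [2.79, 2.79, 3.14, 3.14, 3.14, 3.14].

INTERFACE

Orientations are given as [roll, pitch, yaw] about the fixed x, y, z axes, in that order (R = Rz(yaw) Ry(pitch) Rx(roll)).
In Python, from bench import status, viewer, order, robot gives the robot as it stands. The module is installed in compiled form; this text tells all that it offers.
- The arm moves only by the tool move_arm, never from a script. Its argument "targets" is a list of rows, each a list of 3 entries, a list of its own where there are three numbers: the shift along the tool's x, y, z in mm, then the turn, a rotation vector about the tool's x, y, z in degrees, then the opening, from -1 (shut) to 1 (fully open). A call has 1 to 20 rows; each row is the pose to reach, as a shift and turn from the pose commanded when the call began, along the tool's axes at that moment; what a row does not reach only later rows make up. A row lasts 1/8 s, in which the tool goes at most 62.5 mm and 10.7 degrees, less where a joint would pass 70% of its speed; a pose out of reach is approached as far as the arm can. A call with a gripper value outside its range is refused whole. The fingers move at their own pace and stop on an object; the grip force is fixed at half the most. Time passes only in rows, so rows that repeat a pose let the fingers close. It gives the time, the measured TCP pose, the force and the opening at its end, in the units of the state.
- status.get_obs(): the state, without advancing time (a new reading comes with each control period).
- viewer.snapshot(name): name is "side" or "top" or "wrist"; returns the picture (400x640x3 uint8, red, green, blue); there is no depth.
- viewer.camera_model(name): a dict with "K" (3x3 intrinsics, pixels), "xyz" and "attitude" of the camera in the world; the wrist camera has in their place "T_tool_cam" (4x4, takes a point from camera to tool coordinates, whose origin is the TCP and whose axes are the flange's). Camera axes: x right, y up, looking along -z (the intrinsics and any distortion apply to the point x, -y, -z); pixel columns grow to the right and rows downward; lengths in m; the calibration is good to about 2 mm. A picture is of the moment at which its call begins: read the wrist's pose just before it. camera_model takes no time and is no camera call.
- order.close_job(): hands the job in, once; it reports no verdict.
The state is a dict: "time": time; "joint_positions": joint angles; "qvel": joint speeds; "joint_torque": joint torques, N m; "tool_pos": TCP position; "ee_rot": TCP orientation; "wrist_force": force on the tool from outside, world axes, zero at the start; "wrist_torque": the same for the moment, N m; "width": finger opening in m.
Only numpy, scipy, OpenCV 4.12 (cv2) and the standard library are available. Lean on these libraries where they do the work, as an engineer would, in place of code of your own. Each camera call takes 0.05 s, during which the arm holds its last target. There are 200 camera calls.

TASK

Draw the flat tray out from under its clear cover, all the way to its stop, and leave it out. Then thread the three spacer rings one by one onto the upright arbor in order of size, the widest at the bottom and the smallest on top, each lying flat on the one below. Do not disturb the flux bottle or the solder spool.

Things in the scene. Friction and masses are not known exactly. Their poses are not given: they have to be found in the camera images.
- dock: Fixed clear acrylic dust cover, 340 mm wide, 200 mm deep, 66 mm high (roof 5 mm thick), open in front and behind. Origin: the middle of its front edge, on the table; its x axis points from there inward under the cover, z up. It may be turned by up to about 10 degrees.
- tray (a joint): How far the tray is drawn out, in m: 0 fully in, 0.16 at its stop; it slides along the cover's -x axis (towards the robot), friction about 1 N, and stays where left. A flat grey board 10 mm thick lying on the table, 310 mm wide, 270 mm long; at 0 its front edge is 70 mm in front of the cover. No handle: press on its rubber pad and pull. A fixed blue screw box, 22 mm high, stands at its rear.
- tray_pad (a point): Centre of the upper face of the black rubber pad (45 mm along the pull, 110 mm across, 0.6 mm proud of the tray) near the tray's front edge; moves with the tray. Press down here with about 5 N or more and pull. Its x axis is parallel to the cover's.
- wide_center (a point): Orange plastic spacer ring, outer diameter 54 mm, 14 mm thick, 16 mm through-hole, loose (15 to 55 g), lying flat on the tray. This point is its centre, half-way up (7 mm above the face it lies on); its z axis is the hole's axis. The rings lie in a row across the tray in any order, at least 25 mm apart, and ride out with it.
- middle_center (a point): Blue plastic spacer ring, outer diameter 44 mm, 14 mm thick, 16 mm through-hole, loose (15 to 55 g), lying flat on the tray. This point is its centre, half-way up (7 mm above the face it lies on); its z axis is the hole's axis. The rings lie in a row across the tray in any order, at least 25 mm apart, and ride out with it.
- small_center (a point): Yellow plastic spacer ring, outer diameter 34 mm, 14 mm thick, 16 mm through-hole, loose (15 to 55 g), lying flat on the tray. This point is its centre, half-way up (7 mm above the face it lies on); its z axis is the hole's axis. The rings lie in a row across the tray in any order, at least 25 mm apart, and ride out with it.
- arbor_seat (a point): Fixed arbor stand, left or right of the tray: round dark steel foot, 80 mm in diameter, 16 mm high, with an upright steel mandrel of 12 mm diameter at its centre that reaches 52 mm above the foot (the top 9 mm tapers to 5 mm). This point is on the mandrel's axis at the foot's top face, 16 mm above the table, where the first ring comes to rest; z up.
- flux: Loose small white bottle, 26 mm in diameter, 60 mm high, a bystander; origin at the centre of its underside, z up.
- spool: Loose solder spool standing on its flange, 54 mm in diameter, 38 mm high, a bystander; origin at the centre of its underside, z up.
Mind the look-alikes: they are no part of the job. What is shaped like the part that bears arbor_seat but pink or purple is not meant.

How it is judged:
On the way, in this order (a step that is already met when the one before it is completed fails the run):
1. the tray is drawn out to its stop (within 15 mm) (value of joint tray above 0.145 m), for 0.1 s.
2. the widest ring lies flat on the arbor's foot, around the mandrel (horizontal distance between wide_center and arbor_seat below 0.005 m and z of wide_center in the frame of arbor_seat between 0.003 and 0.011 m and angle between wide_center's own z axis and vertical below 0.12 rad), for 0.2 s.
3. the middle ring lies flat on the widest, around the mandrel (all of step 2 and horizontal distance between middle_center and arbor_seat below 0.005 m and z of middle_center in the frame of arbor_seat between 0.017 and 0.025 m and angle between middle_center's own z axis and vertical below 0.12 rad), for 0.2 s.
At the end, for the whole second after the job is handed in: All three rings are threaded on the arbor and lie flat (within about 7 degrees) one on the other: widest on the foot, then the middle one, then the smallest, each within 4 mm of its seated height and 5 mm of the mandrel's axis; the tray is still drawn out by more than 120 mm (all of step 3 and horizontal distance between small_center and arbor_seat below 0.005 m and z of small_center in the frame of arbor_seat between 0.031 and 0.039 m and angle between small_center's own z axis and vertical below 0.12 rad and value of joint tray above 0.12 m); the robot touches nothing.
It fails at once if the flux bottle is shifted by more than 3 cm or knocked over (distance of flux from where it was at the start of the episode above 0.03 m or angle between flux's own z axis and vertical above 0.5 rad).
It fails at once if the solder spool is shifted by more than 3 cm or knocked over (distance of spool from where it was at the start of the episode above 0.03 m or angle between spool's own z axis and vertical above 0.5 rad).
It also fails if it takes over 67 s, if anything falls off the work surface, if the arm or the gripper's body presses on something with over 40 N, if the wrist force passes 120 N, or if a joint passes its speed limit or range.

## Working session

There is one attempt and no reset: what is moved stays moved. The work goes in short steps, Python scripts to look and compute and a tool call to move; the robot and the scene stay as the last step left them, time stands still between calls to the robot, and variables do not carry over. Pictures are saved under pics/ and viewed, about 8 in all and at most 12, crops included, and the job is handed in when it is done.

Besides the shell and the picture viewer there is one more tool, called after "Emit:" as name(argument=value, ...) on one line, values as JSON. move_arm: Moves the arm, as the interface text tells. Its arguments: {"type":"object","properties":{"targets":{"type":"array"}},"required":["targets"]}

```bash
mkdir -p pics
cat > h.py <<'E'
import numpy as np, cv2
from scipy.spatial.transform import Rotation as R
from bench import status, viewer, order, robot
def snap(name,fn=None):
    o=status.get_obs(); im=viewer.snapshot(name)
    if fn: cv2.imwrite('pics/'+fn,im[:,:,::-1])
    return im,o
def rot(a):
    a=np.array(a,float)
    if a.shape==(3,3): return a
    return (R.from_euler('xyz',a) if a.size==3 else R.from_quat(a)).as_matrix()
def cam(name,o=None):
    m=viewer.camera_model(name); K=np.array(m['K'])
    if 'T_tool_cam' in m:
        T=np.array(m['T_tool_cam']); Rt=rot(o['ee_rot']); return K,Rt@T[:3,:3],Rt@T[:3,3]+np.array(o['tool_pos']),m
    return K,rot(m['attitude']),np.array(m['xyz']),m
def ray(c,px):
    K,Rc,t,m=c; d=np.array(m.get('distortion',m.get('dist',np.zeros(5))),float)
    u=cv2.undistortPoints(np.array([[px]],float),K,d)[0,0]
    v=Rc@np.array([u[0],-u[1],-1]); return t,v/np.linalg.norm(v)
def onz(c,px,z):
    t,v=ray(c,px); return t+v*(z-t[2])/v[2]
def tri(rs):
    A=sum(np.eye(3)-np.outer(v,v) for t,v in rs); b=sum((np.eye(3)-np.outer(v,v))@t for t,v in rs)
    p=np.linalg.solve(A,b); return p,[np.linalg.norm((np.eye(3)-np.outer(v,v))@(p-t)) for t,v in rs]
E
python3 - <<'E'
from h import *
o=status.get_obs();print(o)
for n in('side','top','wrist'):
    print(n,viewer.camera_model(n)); snap(n,n+'0.png')
E
```

```text
{'time': 0.0, 'joint_positions': array([ 1.19391769e+00,  8.79361632e-02,  1.37225528e+00, -1.09247046e-05,
        1.68363735e+00, -1.03125001e-01]), 'qvel': array([ 0.00181654, -0.00215838,  0.00084148, -0.00036279, -0.00310978,
        0.0014051 ]), 'joint_torque': array([ 2.43498653e-04, -3.40166652e+01, -3.02431262e+01,  7.18586636e-02,
        3.26931174e-02, -1.82814288e-04]), 'tool_pos': array([0.14850229, 0.52898293, 0.20431399]), 'ee_rot': array([-3.13936728e+00, -2.19392728e-04,  2.86783756e+00]), 'wrist_force': array([ 0.08000028,  0.34754381, -0.52879155]), 'wrist_torque': array([-0.02235059,  0.03274916, -0.03654166]), 'width': 0.09403930515602522}
side {'K': array([[365.42617881,   0.        , 318.2830952 ],
       [  0.        , 365.42617881, 198.77387931],
       [  0.        ,   0.        ,   1.        ]]), 'xyz': array([0.47594401, 0.57853432, 0.72125453]), 'attitude': array([ 0.7520719 ,  0.00923575, -3.03293641])}
top {'K': array([[518.8592217 ,   0.        , 322.39617005],
       [  0.        , 518.8592217 , 198.78200115],
       [  0.        ,   0.        ,   1.        ]]), 'xyz': array([ 0.4189226 , -0.01069223,  1.37783451]), 'attitude': array([ 0.07285456,  0.00167652, -1.57151098])}
wrist {'K': array([[279.68551884,   0.        , 322.69839492],
       [  0.        , 279.68551884, 196.3013609 ],
       [  0.        ,   0.        ,   1.        ]]), 'T_tool_cam': array([[-4.17086287e-04,  9.72208623e-01,  2.34115825e-01,
         6.88857688e-02],
       [ 9.99999810e-01,  5.11512656e-04, -3.42611645e-04,
         3.11641903e-04],
       [-4.52843203e-04,  2.34115637e-01, -9.72208652e-01,
        -1.80212636e-01],
       [ 0.00000000e+00,  0.00000000e+00,  0.00000000e+00,
         1.00000000e+00]])}
```

View pics/top0.png

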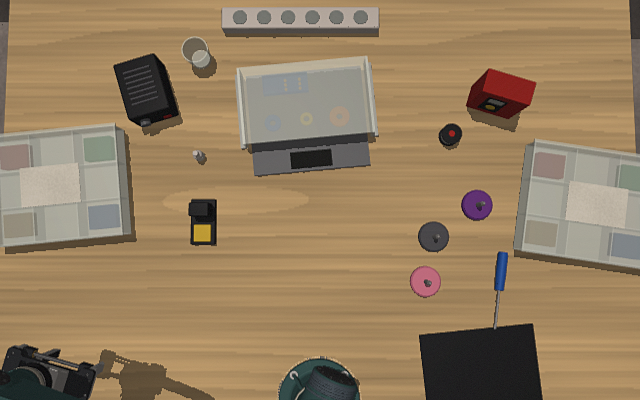

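View pics/side0.png

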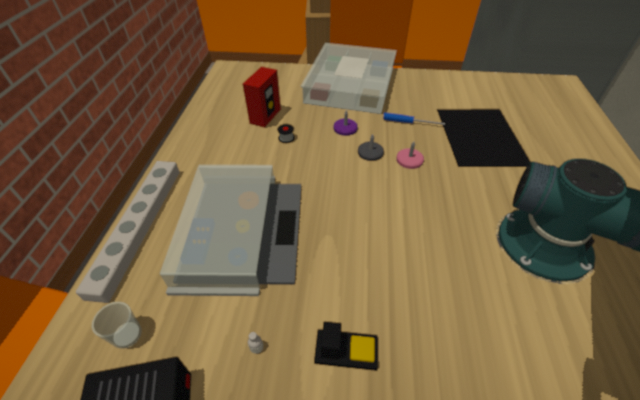

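The top view shows the cover with its tray at about (308,115), the pad at (311,158), the flux bottle at (199,156) and the spool at (450,134). There are three arbor-like stands: dark grey (433,237), purple (477,205) and pink (425,281). The grey one is steel-coloured and so fits the description. In the side view the grey stand is at (371,150) and the pad at (286,227).

Run:
```python
from h import *
T=cv2.imread('pics/top0.png');S=cv2.imread('pics/side0.png')
ct=cam('top');cs=cam('side')
def blob(im,box,f):
    x0,y0,x1,y1=box; h=im[y0:y1,x0:x1].astype(int); m=f(h).astype(np.uint8)
    n,l,s,c=cv2.connectedComponentsWithStats(m); i=1+np.argmax(s[1:,4]); 
    ctr=max(cv2.findContours((l==i).astype(np.uint8),0,2)[0],key=cv2.contourArea)
    r=cv2.minAreaRect(ctr); print(s[i], 'centroid',c[i]+[x0,y0],'rect',r); 
    return c[i]+[x0,y0], cv2.boxPoints(r)+[x0,y0]
dark=lambda h:h.max(2)<50
p,bt=blob(T,(270,140,350,178),dark); q,bs=blob(S,(262,195,310,260),dark)
print('pad',tri([ray(ct,p),ray(cs,q)]), onz(ct,p,.0106),onz(cs,q,.0106))
print(np.array([onz(ct,b,.0106) for b in bt]));print(np.array([onz(cs,b,.0106) for b in bs]))
# tray front edge
for px in [(255,175),(370,165)]: print('front',onz(ct,px,.01))
# foot: grey dark
x=T[215:260,412:456]; y=S[130:170,350:392]
foot=lambda h:(h.max(2)<95)&(h.max(2)-h.min(2)<30)
p,_=blob(T,(412,215,456,260),foot); q,_=blob(S,(350,130,392,170),foot)
print('foot',onz(ct,p,.016),onz(cs,q,.016),tri([ray(ct,p),ray(cs,q)]))
A=np.hstack([cv2.resize(x,(400,400),interpolation=2),cv2.resize(y,(400,400),interpolation=2)])
cv2.imwrite('pics/arb.png',A)
for n,px,z in[('spool',(450,134),.038),('flux',(199,156),.03),('purple',(477,205),.016),('pink',(425,281),.016)]: print(n,onz(ct,px,z))
for n,px in [('o',(340,117)),('y',(306,119)),('b',(274,123))]: print(n,onz(ct,px,.02))
```

```text
[ 20   9  43  20 661] centroid [310.70953101 158.69440242] rect ((40.84425354003906, 18.786888122558594), (16.38697052001953, 41.19376754760742), 84.80557250976562)
[ 14  16  20  34 590] centroid [285.62711864 227.70508475] rect ((23.464466094970703, 32.49746322631836), (17.669267654418945, 34.269832611083984), 4.085616588592529)
pad (array([0.62542939, 0.02252518, 0.00849542]), [np.float64(0.0004241718028838188), np.float64(0.00042417180288380603)]) [0.62553925 0.02250579 0.0106    ] [0.62455766 0.02418658 0.0106    ]
[[ 0.64222831  0.07869439  0.0106    ]
 [ 0.65213531 -0.03043424  0.0106    ]
 [ 0.60838637 -0.0342908   0.0106    ]
 [ 0.59851947  0.07458723  0.0106    ]]
[[ 0.64044636  0.0755872   0.0106    ]
 [ 0.65462243 -0.03234646  0.0106    ]
 [ 0.60844905 -0.03264938  0.0106    ]
 [ 0.59793202  0.07493797  0.0106    ]]
front [0.58215803 0.17026663 0.01      ]
front [ 0.60859349 -0.13494479  0.01      ]
[  6   7  31  30 738] centroid [432.98373984 236.56097561] rect ((21.0, 21.5), (29.0, 30.0), 90.0)
[  8   7  26  23 379] centroid [370.31926121 150.50395778] rect ((20.072399139404297, 20.979637145996094), (22.400001525878906, 21.66006088256836), 47.72631072998047)
foot [ 0.4189505  -0.29779645  0.016     ] [ 0.41971394 -0.29001909  0.016     ] (array([ 0.41902805, -0.29941199,  0.0083669 ]), [np.float64(7.76465506094459e-05), np.float64(7.764655060941803e-05)])
spool [ 0.68608313 -0.34192107  0.038     ]
flux [0.63001311 0.31489085 0.03      ]
purple [ 0.50159141 -0.41477395  0.016     ]
pink [ 0.30369861 -0.27517037  0.016     ]
o [ 0.73563701 -0.0553682   0.02      ]
y [0.73035305 0.03487467 0.02      ]
b [0.71968689 0.119746   0.02      ]
```

View pics/arb.png

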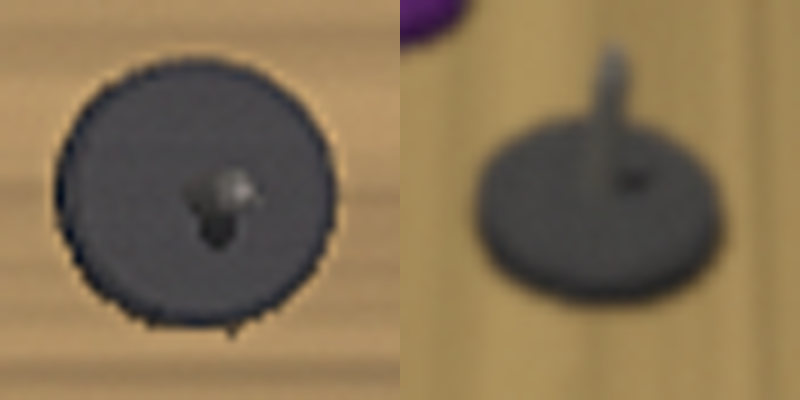

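The crop confirms the grey foot and steel mandrel as the right stand; purple and pink are the decoys. The pad measures 109 mm by 44 mm, which is right. The dock is turned by about +5°.

```bash
cat >> h.py <<'E'
def go(p,yaw,o=None):
    o=o or status.get_obs(); Rt=rot(o['ee_rot']); Rg=rot([np.pi,0,np.radians(yaw)])
    s=Rt.T@(np.array(p)-o['tool_pos'])*1000; t=np.degrees(R.from_matrix(Rt.T@Rg).as_rotvec())
    print('shift',s.round(1),'turn',t.round(2),'at',np.round(o['tool_pos'],4),'F',np.round(o['wrist_force'],1),'t',round(o['time'],2),'w',round(o['width'],4))
E
python3 -c "
from h import *
go([.6254,.0225,.05],185)"
```

```text
shift [-596.1 -358.5  155.1] turn [ -0.09  -0.03 -20.69] at [0.1486 0.5291 0.2046] F [ 1.2 -0.4  0.2] t 0.15 w 0.0941
```

Emit:
move_arm(targets=[[[-300,-180,30],[0,0,-10],-1],[[-596,-358,80],[0,0,-20.7],-1],[[-596,-358,80],[0,0,-20.7],-1],[[-596,-358,80],[0,0,-20.7],-1],[[-596,-358,80],[0,0,-20.7],-1],[[-596,-358,80],[0,0,-20.7],-1],[[-596,-358,80],[0,0,-20.7],-1],[[-596,-358,80],[0,0,-20.7],-1],[[-596,-358,80],[0,0,-20.7],-1],[[-596,-358,80],[0,0,-20.7],-1],[[-596,-358,80],[0,0,-20.7],-1],[[-596,-358,80],[0,0,-20.7],-1],[[-596,-358,80],[0,0,-20.7],-1],[[-596,-358,80],[0,0,-20.7],-1],[[-596,-358,155],[0,0,-20.7],-1],[[-596,-358,155],[0,0,-20.7],-1],[[-596,-358,155],[0,0,-20.7],-1]])

```text
time: 2.28
tool_pos: [0.6246, 0.0249, 0.0503]
ee_rot: [3.141, -0.002, -3.053]
wrist_force: [0.0, -0.2, -0.4]
width: 0.0005
```

```bash
python3 -c "
from h import *
go([.6254,.0225,.0106],185)"
```

```text
shift [-0.6 -2.5 39.7] turn [ 0.03 -0.11  0.1 ] at [0.6246 0.0249 0.0503] F [ 0.  -0.2 -0.4] t 2.27 w 0.0005
```

Emit:
move_arm(targets=[[[-1,-2,35],[0,0,0],-1],[[-1,-2,38],[0,0,0],-1],[[-1,-2,40],[0,0,0],-1],[[-1,-2,41.5],[0,0,0],-1],[[-1,-2,41.5],[0,0,0],-1],[[-1,-2,41.5],[0,0,0],-1]])

```text
time: 3.02
tool_pos: [0.6282, 0.0218, 0.0109]
ee_rot: [-3.141, 0.003, -3.054]
wrist_force: [-0.2, 0.5, 4.9]
width: 0.0008
```

Emit:
move_arm(targets=[[[0,0,2],[0,0,0],-1],[[0,0,3],[0,0,0],-1],[[5,0,3],[0,0,0],-1],[[15,0,3],[0,0,0],-1],[[30,0,3],[0,0,0],-1],[[45,0,3],[0,0,0],-1],[[60,0,3],[0,0,0],-1],[[75,0,3],[0,0,0],-1],[[90,0,3],[0,0,0],-1],[[105,0,3],[0,0,0],-1],[[120,0,3],[0,0,0],-1],[[135,0,3],[0,0,0],-1],[[147,0,3],[0,0,0],-1],[[155,0,3],[0,0,0],-1],[[160,0,3],[0,0,0],-1],[[163,0,3],[0,0,0],-1],[[163,0,3],[0,0,0],-1]])

```text
time: 5.15
tool_pos: [0.4713, 0.0072, 0.0108]
ee_rot: [-3.14, 0.016, -3.054]
wrist_force: [5.5, 0.6, 10.2]
width: 0.0004
```

Run:
```python
from h import *
print(status.get_obs()['wrist_force'])
snap('top','top1.png')
```

```text
[ 5.54619059  0.61881335 10.16515661]
```

View pics/top1.png

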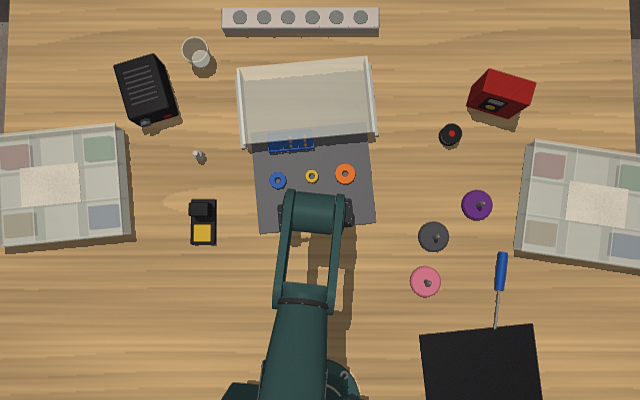

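The tray is out: its front edge moved from about row 175 to row 234, and the wrist force rose to 5.5 N at the stop. The rings are blue (278,180), yellow (312,176) and orange (345,173). I'll lift off and look at them with the wrist camera.

Emit:
move_arm(targets=[[[-5,0,-5],[0,0,0],-1],[[-5,0,-40],[0,0,0],-1],[[-40,-20,-100],[0,0,10],0.6],[[-76,-34,-160],[0,0,20],0.6],[[-76,-34,-220],[0,0,30],0.6],[[-76,-34,-240],[0,0,40],0.6],[[-76,-34,-240],[0,0,50],0.6],[[-76,-34,-240],[0,0,60],0.6],[[-76,-34,-240],[0,0,70],0.6],[[-76,-34,-240],[0,0,80],0.6],[[-76,-34,-240],[0,0,90],0.6],[[-76,-34,-240],[0,0,95],0.6],[[-76,-34,-240],[0,0,95],0.6],[[-76,-34,-240],[0,0,95],0.6]])

```text
time: 6.95
tool_pos: [0.5429, -0.0197, 0.2454]
ee_rot: [-3.14, -0.0, 1.572]
wrist_force: [1.1, 0.2, -0.7]
width: 0.0751
```

Run:
```python
from h import *
import pickle
im,o=snap('wrist','w1.png'); pickle.dump(o,open('w1.pkl','wb')); go([.48,-.2,.25],90)
snap('top','top2.png'); snap('side','side2.png')
```

```text
shift [-180.3  -63.2   -4.4] turn [-0.06 -0.01  0.07] at [ 0.543  -0.0197  0.2456] F [-0.3  0.2 -0.6] t 7.0 w 0.0752
```

View pics/w1.png

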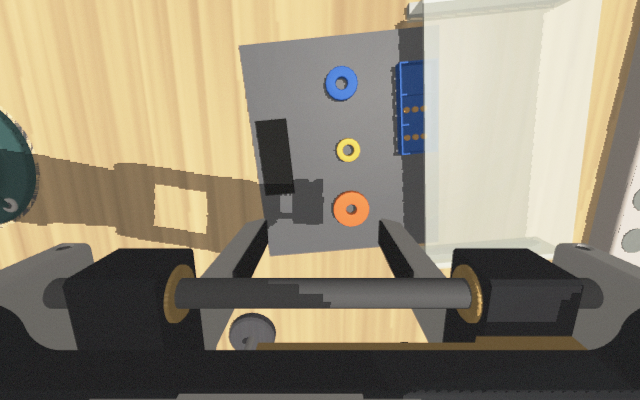

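The wrist view shows blue at (341,83), yellow (348,150) and orange (351,208). The arbor is half hidden at (252,331). I'll get a second view of the rings and two views of the arbor.

Emit:
move_arm(targets=[[[-60,-25,-4],[0,0,0],0.6],[[-90,-50,-4],[0,0,0],0.6],[[-90,-50,-4],[0,0,0],0.6],[[-90,-50,-4],[0,0,0],0.6]])

```text
time: 7.6
tool_pos: [0.4934, -0.1094, 0.2501]
ee_rot: [3.141, -0.001, 1.571]
wrist_force: [1.0, -0.4, -0.2]
width: 0.0748
```

Run:
```python
from h import *
import pickle
im,o=snap('wrist','w2.png'); pickle.dump(o,open('w2.pkl','wb')); go([.45,-.34,.25],90)
```

```text
shift [-2.309e+02 -4.390e+01 -1.000e-01] turn [ 0.02 -0.03  0.06] at [ 0.4936 -0.1091  0.25  ] F [0.2 0.1 1.1] t 7.65 w 0.0751
```

Emit:
move_arm(targets=[[[-62,-12,0],[0,0,0],0.6],[[-124,-24,0],[0,0,0],0.6],[[-186,-36,0],[0,0,0],0.6],[[-230,-44,0],[0,0,0],0.6],[[-230,-44,0],[0,0,0],0.6],[[-230,-44,0],[0,0,0],0.6],[[-230,-44,0],[0,0,0],0.6]])

```text
time: 8.52
tool_pos: [0.4502, -0.3381, 0.2502]
ee_rot: [3.141, -0.0, 1.574]
wrist_force: [-0.4, 0.5, 0.2]
width: 0.0754
```

Run:
```python
from h import *
import pickle
im,o=snap('wrist','w3.png'); pickle.dump(o,open('w3.pkl','wb')); go([.42,-.42,.25],90)
```

```text
shift [-81.8 -30.3   0.3] turn [ 0.03 -0.    0.16] at [ 0.4501 -0.3381  0.2503] F [-0.  -0.7 -0.3] t 8.57 w 0.0753
```

Emit:
move_arm(targets=[[[-60,-30,0],[0,0,0],0.6],[[-80,-30,0],[0,0,0],0.6],[[-80,-30,0],[0,0,0],0.6],[[-80,-30,0],[0,0,0],0.6]])

```text
time: 9.07
tool_pos: [0.4199, -0.4184, 0.2502]
ee_rot: [3.141, -0.001, 1.573]
wrist_force: [0.3, -0.0, -0.6]
width: 0.0754
```

Run:
```python
from h import *
import pickle
im,o=snap('wrist','w4.png'); pickle.dump(o,open('w4.pkl','wb')); print(o['tool_pos'])
cv2.imwrite('pics/w34.png',np.vstack([cv2.imread('pics/w3.png')[:270],cv2.imread('pics/w4.png')[:270]]))
cols={'orange':(5,18),'yellow':(22,35),'blue':(100,120)}
def rings(fn,c,zt):
    im=cv2.imread('pics/'+fn); h=cv2.cvtColor(im,cv2.COLOR_BGR2HSV); out={}
    for n,(a,b) in cols.items():
        m=cv2.inRange(h,(a,120,90),(b,255,255)); cs,hi=cv2.findContours(m,cv2.RETR_CCOMP,cv2.CHAIN_APPROX_NONE)
        for i,k in enumerate(cs):
            ch=hi[0][i][2]
            if hi[0][i][3]<0 and cv2.contourArea(k)>50 and ch>=0:
                (e,ax,_)=cv2.fitEllipse(k)
                if max(ax)/min(ax)>1.4 or len(cs[ch])<6: continue
                hm=max((cs[j] for j in range(len(cs)) if hi[0][j][3]==i),key=cv2.contourArea)
                M=cv2.moments(k); e=(M['m10']/M['m00'],M['m01']/M['m00'])
                if cv2.contourArea(k)<100: continue
                p=onz(c,e,.022); 
                if not(.5<p[0]<.65): continue
                # outer contour diameter at z .024
                D=np.array([onz(c,q[0],.024)[:2] for q in k.astype(float)]); d=2*np.sqrt(cv2.contourArea(D.astype(np.float32))/np.pi)
                out[n]=e; print(fn,n,np.round(e,1),'p@.022',p.round(4),'dia',round(d,4))
    return out
W1=pickle.load(open('w1.pkl','rb'));W2=pickle.load(open('w2.pkl','rb'))
C={'w1.png':cam('wrist',W1),'w2.png':cam('wrist',W2),'top2.png':cam('top'),'side2.png':cam('side')}
r={f:rings(f,c,.022) for f,c in C.items()}
for n in cols:
    fs=[f for f in r if n in r[f]]; p,e=tri([ray(C[f],r[f][n]) for f in fs]); print(n,fs,p.round(4),np.round(e,4))
    fs=[f for f in fs if f[0]=='w']
    if len(fs)>1: p,e=tri([ray(C[f],r[f][n]) for f in fs]); print(n,fs,p.round(4),np.round(e,4))
```

```text
[ 0.41993472 -0.41837403  0.25020057]
w1.png orange [350.6 208.2] p@.022 [ 0.5832 -0.0668  0.022 ] dia 0.0534
w1.png yellow [347.8 149.5] p@.022 [0.5771 0.0203 0.022 ] dia 0.0317
w1.png blue [340.9  82.8] p@.022 [0.5659 0.1094 0.022 ] dia 0.0419
w2.png orange [385.6 147.7] p@.022 [ 0.583  -0.0671  0.022 ] dia 0.0529
w2.png yellow [384.5  83.2] p@.022 [0.5769 0.02   0.022 ] dia 0.0322
w2.png blue [379.   13.3] p@.022 [0.5654 0.105  0.022 ] dia 0.0394
top2.png blue [277.4 180.1] p@.022 [0.5673 0.1098 0.022 ] dia 0.0408
side2.png yellow [304.4 225.7] p@.022 [0.5774 0.0222 0.022 ] dia 0.0362
side2.png blue [303.8 256. ] p@.022 [0.5667 0.1103 0.022 ] dia 0.0429
orange ['w1.png', 'w2.png'] [ 0.5834 -0.0672  0.0204] [0. 0.]
orange ['w1.png', 'w2.png'] [ 0.5834 -0.0672  0.0204] [0. 0.]
yellow ['w1.png', 'w2.png', 'side2.png'] [0.5775 0.0203 0.0196] [0.0002 0.0002 0.0003]
yellow ['w1.png', 'w2.png'] [0.5772 0.0202 0.0206] [0.0001 0.0001]
blue ['w1.png', 'w2.png', 'top2.png', 'side2.png'] [0.5668 0.1087 0.0182] [0.0015 0.0023 0.0017 0.0009]
blue ['w1.png', 'w2.png'] [0.5676 0.1115 0.005 ] [0.0009 0.0009]
```

View pics/w34.png

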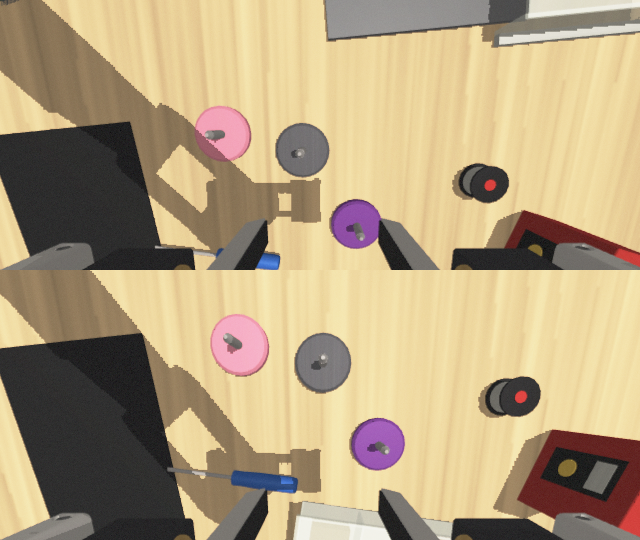

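The row of rings matches the given sizes and spacing. The grey foot is at (302,150) in w3 and (323,92) in w4, with the mandrel tip near its centre. Pink is to its left and purple below right.

Run:
```python
from h import *
import pickle
rs=[];C=[];tips=[];crops=[]
for f,(x,y) in [('w3',(302,150)),('w4',(323,92))]:
    im=cv2.imread(f'pics/{f}.png'); c=cam('wrist',pickle.load(open(f+'.pkl','rb'))); C.append(c)
    w=im[y-38:y+38,x-38:x+38]; m=((w.max(2).astype(int)-w.min(2)<28)&(w.max(2)<150)).astype(np.uint8)
    m=cv2.morphologyEx(m,cv2.MORPH_OPEN,np.ones((5,5)));k=max(cv2.findContours(m,0,1)[0],key=cv2.contourArea); k=cv2.convexHull(k)
    g=k.reshape(-1,2)+[x-38,y-38]; D=np.array([onz(c,q,.016)[:2] for q in g.astype(float)],np.float32)
    print(f,'enclosing@.016',cv2.minEnclosingCircle(D),'ellipse',cv2.fitEllipse(D))
    e=cv2.fitEllipse(g.astype(np.float32))[0]; rs.append(ray(c,e))
    # bright tip
    gq=cv2.GaussianBlur(w.max(2),(3,3),0).astype(int); gq[m==0]=0; 
    inner=np.zeros_like(gq); inner[24:52,24:52]=gq[24:52,24:52]
    b=np.unravel_index(inner.argmax(),inner.shape); tips.append((b[1]+x-38,b[0]+y-38)); print('tip',tips[-1],inner.max(),onz(c,tips[-1],.068))
    crops.append(cv2.resize(w,(390,390),interpolation=2))
print('foot tri',tri(rs)); print('tip tri',tri([ray(c,t) for c,t in zip(C,tips)]))
for P in ([.42,-.299,.016],[.42,-.299,.068]):
  for c in C:
    K,Rc,t,_=c; v=Rc.T@(np.array(P)-t); print(P,K[:2]@np.array([v[0],-v[1],-v[2]])/-v[2])
cv2.imwrite('pics/ac.png',np.hstack(crops))
```

```text
w3 enclosing@.016 ((0.41840410232543945, -0.29986053705215454), 0.039265744388103485) ellipse ((0.41852766275405884, -0.2998965382575989), (0.07719193398952484, 0.07793467491865158), 101.83113098144531)
tip (np.int64(302), np.int64(153)) 149 [ 0.42235548 -0.29977133  0.068     ]
w4 enclosing@.016 ((0.41850027441978455, -0.30107128620147705), 0.039420776069164276) ellipse ((0.4183920919895172, -0.30084487795829773), (0.07755062729120255, 0.07826603949069977), 136.65943908691406)
tip (np.int64(321), np.int64(85)) 155 [ 0.41656589 -0.29795736  0.068     ]
foot tri (array([ 0.41830511, -0.29938352,  0.01169989]), [np.float64(9.723368830015019e-05), np.float64(9.723368830024061e-05)])
tip tri (array([ 0.4194706 , -0.29889173,  0.06837318]), [np.float64(0.003029946163646573), np.float64(0.003029946163646541)])
[0.42, -0.299, 0.016] [302.92608708 149.5148392 ]
[0.42, -0.299, 0.016] [323.66438699  91.50947154]
[0.42, -0.299, 0.068] [300.15675813 152.38960307]
[0.42, -0.299, 0.068] [323.8208918   85.91666332]
```

View pics/ac.png

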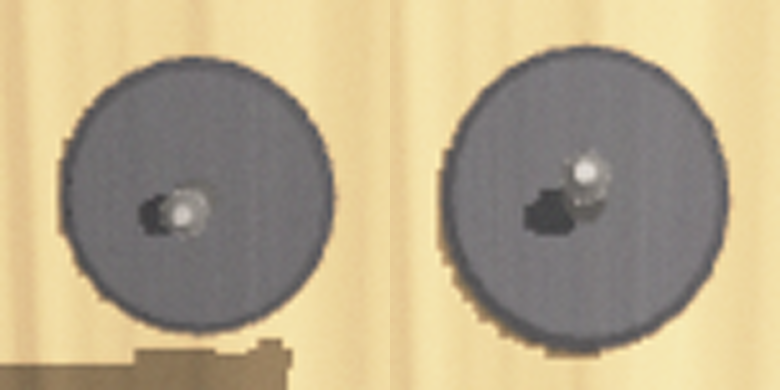

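Mandrel at about (0.4186, -0.3005), and the tip and foot agree within 1 mm. The triangulated tip height of 0.068 is also right. Next I grasp orange at (0.583, -0.067).

Emit:
move_arm(targets=[[[50,25,0],[0,0,0],0.6],[[105,50,0],[0,0,0],0.6],[[160,75,0],[0,0,0],0.6],[[215,100,20],[0,0,0],0.6],[[270,125,50],[0,0,0],0.6],[[320,148,100],[0,0,0],0.6],[[351,163,150],[0,0,0],0.6],[[351,163,190],[0,0,0],0.6],[[351,163,190],[0,0,0],0.6],[[351,163,190],[0,0,0],0.6],[[351,163,190],[0,0,0],0.6]])

```text
time: 10.5
tool_pos: [0.5842, -0.0696, 0.0637]
ee_rot: [3.135, 0.001, 1.57]
wrist_force: [0.4, 0.3, 0.2]
width: 0.0753
```

```bash
python3 -c "
from h import *
go([.583,-.067,.0125],90)"
```

```text
shift [ 2.7 -1.5 51.2] turn [ 0.35  0.08 -0.04] at [ 0.5842 -0.0696  0.0637] F [0.4 0.3 0.2] t 10.5 w 0.0753
```

Emit:
move_arm(targets=[[[0,0,30],[0,0,0],0.6],[[0,0,30],[0,0,0],0.6],[[0,0,30],[0,0,0],0.6]])

```text
time: 10.88
tool_pos: [0.5832, -0.0692, 0.0319]
ee_rot: [3.139, 0.0, 1.57]
wrist_force: [0.5, -0.0, 1.1]
width: 0.0748
```

```bash
python3 -c "
from h import *
print(status.get_obs()['qvel'].round(3))
go([.583,-.067,.0125],90)"
```

```text
[ 0.005 -0.006 -0.009  0.001 -0.004  0.001]
shift [ 2.3 -0.3 19.4] turn [ 0.16  0.03 -0.02] at [ 0.5832 -0.0692  0.0319] F [ 0.5 -0.   1.1] t 10.88 w 0.0748
```

Emit:
move_arm(targets=[[[2,0,10],[0,0,0],0.6],[[2,0,17],[0,0,0],0.6],[[2,0,19],[0,0,0],0.6],[[2,0,19],[0,0,0],0.6],[[2,0,19],[0,0,0],0.6]])

```text
time: 11.5
tool_pos: [0.5823, -0.0667, 0.011]
ee_rot: [3.141, 0.0, 1.571]
wrist_force: [-0.0, -0.8, -0.5]
width: 0.0752
```

Emit:
move_arm(targets=[[[0,0,-1],[0,0,0],0.2],[[0,0,-1],[0,0,0],-1],[[0,0,-1],[0,0,0],-1],[[0,0,-1],[0,0,0],-1],[[0,0,-1],[0,0,0],-1],[[0,0,-1],[0,0,0],-1],[[0,0,-1],[0,0,0],-1]])

```text
time: 12.38
tool_pos: [0.5824, -0.0667, 0.0122]
ee_rot: [3.141, 0.0, 1.571]
wrist_force: [0.6, -0.5, 1.5]
width: 0.0526
```

```bash
python3 -c "
from h import *
go([.4186,-.3005,.11],90)"
```

```text
shift [-233.8 -163.8  -97.9] turn [0.03 0.   0.02] at [ 0.5824 -0.0667  0.0122] F [ 0.6 -0.5  1.5] t 12.38 w 0.0526
```

Emit:
move_arm(targets=[[[0,0,-20],[0,0,0],-1],[[0,0,-70],[0,0,0],-1],[[-40,-28,-100],[0,0,0],-1],[[-90,-63,-100],[0,0,0],-1],[[-140,-98,-100],[0,0,0],-1],[[-190,-133,-100],[0,0,0],-1],[[-224,-157,-100],[0,0,0],-1],[[-234,-164,-100],[0,0,0],-1],[[-234,-164,-100],[0,0,0],-1],[[-234,-164,-100],[0,0,0],-1],[[-234,-164,-100],[0,0,0],-1],[[-234,-164,-100],[0,0,0],-1]])

```text
time: 13.88
tool_pos: [0.4188, -0.2999, 0.1119]
ee_rot: [3.142, -0.0, 1.573]
wrist_force: [-0.6, -0.8, 0.4]
width: 0.0522
```

Run:
```python
from h import *
import pickle
im,o=snap('wrist','w5.png'); pickle.dump(o,open('w5.pkl','wb')); go([.4186,-.3005,.078],90)
cv2.imwrite('pics/w5c.png',cv2.resize(im[130:330,200:440,::-1],(720,600),interpolation=2))
```

```text
shift [-0.4 -0.1 33.9] turn [ 0.   -0.01  0.09] at [ 0.4187 -0.3001  0.1119] F [0.  0.1 0.4] t 13.93 w 0.0518
```

View pics/w5c.png

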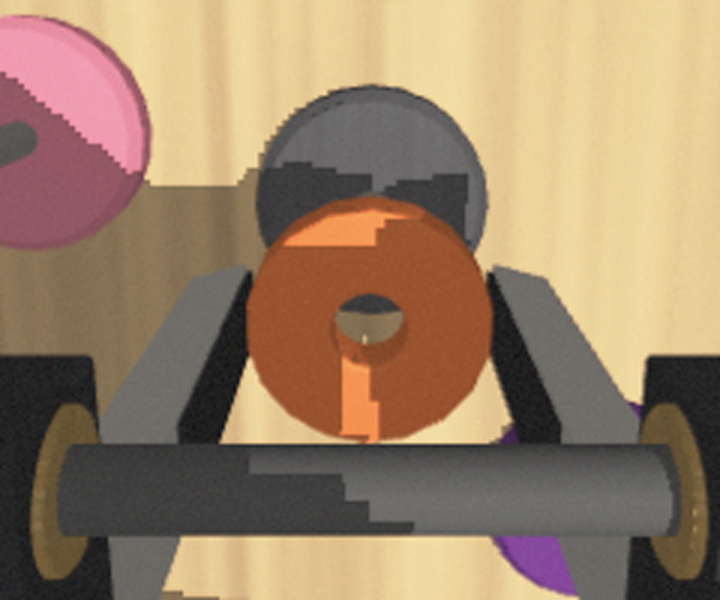

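```bash
cat >> h.py <<'E'
from scipy.optimize import least_squares
def held(im,o,hue,r,dz,ymid=233):
    c=cam('wrist',o); h=cv2.cvtColor(im,cv2.COLOR_RGB2HSV); m=cv2.inRange(h,(hue[0],110,50),(hue[1],255,255)); m[:150]=0;m[276:]=0;m[:,:265]=0;m[:,380:]=0
    k=max(cv2.findContours(m,0,1)[0],key=cv2.contourArea).reshape(-1,2).astype(float)
    k=k[(k[:,1]>ymid)&(k[:,1]<272)]; z=o['tool_pos'][2]+dz
    D=np.array([onz(c,q,z)[:2] for q in k]); f=lambda p:np.hypot(D[:,0]-p[0],D[:,1]-p[1])-p[2]
    s=least_squares(f,[*D.mean(0),r],loss='soft_l1',f_scale=.001); g=least_squares(lambda p:f([*p,r]),s.x[:2],loss='soft_l1',f_scale=.001)
    print('held xy',g.x.round(4),'free r fit',s.x.round(4),'rms',np.sqrt(np.mean(g.fun**2)).round(5),'minus tcp',(g.x-o['tool_pos'][:2]).round(4)); return g.x
E
python3 - <<'E'
from h import *
import pickle
im=cv2.imread('pics/w5.png')[:,:,::-1].copy();o=pickle.load(open('w5.pkl','rb'))
held(im,o,(3,20),.027,.0118)
c=cam('wrist',o); print('hole',onz(c,(323,239.3),o['tool_pos'][2]+.0118))
E
```

```text
held xy [ 0.4177 -0.2998] free r fit [ 0.4177 -0.3008  0.0264] rms 0.00043 minus tcp [-0.0012  0.0001]
hole [ 0.41784046 -0.30059435  0.12369159]
```

Emit:
move_arm(targets=[[[-0.5,0.5,20],[0,0,0],-1],[[-0.5,0.5,36],[0,0,0],-1],[[-0.5,0.5,42],[0,0,0],-1],[[-0.5,0.5,48],[0,0,0],-1],[[-0.5,0.5,52],[0,0,0],-1],[[-0.5,0.5,52],[0,0,0],-1]])

```text
time: 14.68
tool_pos: [0.4187, -0.3012, 0.0599]
ee_rot: [-3.142, -0.0, 1.571]
wrist_force: [-0.4, -0.1, -0.1]
width: 0.0525
```

Emit:
move_arm(targets=[[[0,0,8],[0,0,0],-1],[[0,0,18],[0,0,0],-1],[[0,0,28],[0,0,0],-1],[[0,0,36],[0,0,0],-1],[[0,0,39.5],[0,0,0],-1],[[0,0,39.5],[0,0,0],-1]])

```text
time: 15.42
tool_pos: [0.4186, -0.3011, 0.0201]
ee_rot: [-3.141, -0.0, 1.571]
wrist_force: [0.5, 0.3, -0.5]
width: 0.0522
```

Emit:
move_arm(targets=[[[0,0,1.5],[0,0,0],-1],[[0,0,1.5],[0,0,0],0.6],[[0,0,1.5],[0,0,0],0.6],[[0,0,1.5],[0,0,0],0.6],[[0,0,1.5],[0,0,0],0.6],[[0,0,-10],[0,0,0],0.6],[[0,0,-60],[0,0,0],0.6],[[0,0,-110],[0,0,0],0.6],[[-60,0,-140],[0,0,0],0.6],[[-60,0,-140],[0,0,0],0.6],[[-60,0,-140],[0,0,0],0.6]])

```text
time: 16.8
tool_pos: [0.4185, -0.361, 0.1603]
ee_rot: [-3.141, -0.001, 1.57]
wrist_force: [-0.7, 0.1, -0.1]
width: 0.0752
```

Run:
```python
from h import *
import pickle
im,o=snap('wrist','w6.png'); pickle.dump(o,open('w6.pkl','wb')); c=cam('wrist',o)
h=cv2.cvtColor(im,cv2.COLOR_RGB2HSV); m=cv2.inRange(h,(3,110,50),(20,255,255)); m[230:]=0
k=max(cv2.findContours(m,0,1)[0],key=cv2.contourArea); D=np.array([onz(c,q[0],.03)[:2] for q in k.astype(float)],np.float32)
print(cv2.fitEllipse(k),cv2.minEnclosingCircle(D),cv2.fitEllipse(D))
snap('top','top6.png')
x,y=map(int,cv2.fitEllipse(k)[0]); cv2.imwrite('pics/w6c.png',cv2.resize(im[max(y-50,0):y+50,x-50:x+50,::-1],(500,500),interpolation=2))
go([.567,.1095,.07],90)
```

```text
((323.0462341308594, 137.57061767578125), (48.48100662231445, 49.481605529785156), 0.7290241122245789) ((0.41774946451187134, -0.3020096719264984), 0.027084600180387497) ((0.41772809624671936, -0.30217230319976807), (0.05269254371523857, 0.052722930908203125), 94.00833892822266)
shift [469.  149.2  90.1] turn [-0.1  -0.15  0.04] at [ 0.4183 -0.3598  0.1591] F [-0.   0.4  0. ] t 16.9 w 0.0752
```

View pics/w6c.png

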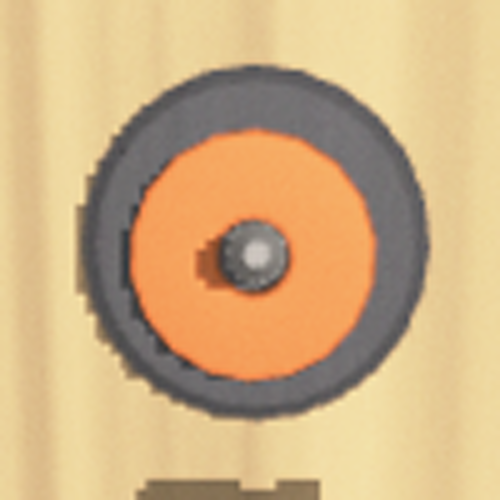

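Orange lies flat on the foot around the mandrel. Its apparent diameter at the seated height is 53 mm. Blue is next.

Emit:
move_arm(targets=[[[55,17,0],[0,0,0],0.5],[[112,35,0],[0,0,0],0.5],[[170,54,0],[0,0,0],0.5],[[228,72,0],[0,0,0],0.5],[[286,91,0],[0,0,0],0.5],[[344,110,10],[0,0,0],0.5],[[400,128,40],[0,0,0],0.5],[[450,144,70],[0,0,0],0.5],[[469,148,110],[0,0,0],0.5],[[469,148,117],[0,0,0],0.5],[[469,148,117],[0,0,0],0.5],[[469,148,117],[0,0,0],0.5],[[469,148,117],[0,0,0],0.5]])

```text
time: 18.52
tool_pos: [0.5678, 0.107, 0.0455]
ee_rot: [3.138, -0.0, 1.569]
wrist_force: [-0.3, 0.3, -0.2]
width: 0.0704
```

```bash
python3 -c "
from h import *
go([.5662,.1095,.012],90)"
```

```text
shift [ 2.5 -1.7 33.5] turn [ 0.2  -0.02 -0.07] at [0.5678 0.107  0.0455] F [-0.3  0.3 -0.2] t 18.52 w 0.0704
```

Emit:
move_arm(targets=[[[2.5,-1.5,20],[0,0,0],0.5],[[2.5,-1.5,30],[0,0,0],0.5],[[2.5,-1.5,33],[0,0,0],0.5],[[2.5,-1.5,33],[0,0,0],0.5]])

```text
time: 19.02
tool_pos: [0.5656, 0.1102, 0.011]
ee_rot: [3.141, -0.0, 1.571]
wrist_force: [0.6, 0.3, -0.4]
width: 0.0706
```

Emit:
move_arm(targets=[[[-0.5,0,-1],[0,0,0],0],[[-0.5,0,-1],[0,0,0],-1],[[-0.5,0,-1],[0,0,0],-1],[[-0.5,0,-1],[0,0,0],-1],[[-0.5,0,-1],[0,0,0],-1],[[-0.5,0,-1],[0,0,0],-1],[[-0.5,0,-1],[0,0,0],-1],[[-0.5,0,-1],[0,0,0],-1]])

```text
time: 20.02
tool_pos: [0.5655, 0.1099, 0.0118]
ee_rot: [3.141, -0.0, 1.571]
wrist_force: [1.0, 0.7, 2.4]
width: 0.043
```

```bash
python3 -c "
from h import *
go([.4187,-.301,.125],90)"
```

```text
shift [-410.8 -146.8 -113.4] turn [ 0.05 -0.01  0.01] at [0.5655 0.1099 0.0118] F [1.  0.7 2.4] t 20.02 w 0.043
```

Emit:
move_arm(targets=[[[0,0,-20],[0,0,0],-1],[[0,0,-70],[0,0,0],-1],[[-40,-14,-113],[0,0,0],-1],[[-95,-34,-113],[0,0,0],-1],[[-150,-54,-113],[0,0,0],-1],[[-205,-73,-113],[0,0,0],-1],[[-260,-93,-113],[0,0,0],-1],[[-315,-113,-113],[0,0,0],-1],[[-370,-132,-113],[0,0,0],-1],[[-402,-144,-113],[0,0,0],-1],[[-411,-147,-113],[0,0,0],-1],[[-411,-147,-113],[0,0,0],-1],[[-411,-147,-113],[0,0,0],-1],[[-411,-147,-113],[0,0,0],-1]])

```text
time: 21.78
tool_pos: [0.4188, -0.3, 0.1244]
ee_rot: [3.142, -0.0, 1.573]
wrist_force: [1.0, 0.2, -0.4]
width: 0.0425
```

Run:
```python
from h import *
im,o=snap('wrist','w7.png'); held(im,o,(98,122),.022,.0122,236); go([.4187,-.301,.07],90)
```

```text
held xy [ 0.4176 -0.2991] free r fit [ 0.4176 -0.3002  0.0211] rms 0.00048 minus tcp [-0.0012  0.0009]
shift [-0.9 -0.1 54.5] turn [ 0.01 -0.02  0.12] at [ 0.4187 -0.3002  0.1245] F [-0.4 -0.3 -1.1] t 21.82 w 0.0429
```

Emit:
move_arm(targets=[[[-1,0,25],[0,0,0],-1],[[-1,0,46],[0,0,0],-1],[[-1,0,53],[0,0,0],-1],[[-1,0,59],[0,0,0],-1],[[-1,0,64],[0,0,0],-1],[[-1,0,64],[0,0,0],-1]])

```text
time: 22.58
tool_pos: [0.4188, -0.3019, 0.0607]
ee_rot: [3.14, -0.001, 1.571]
wrist_force: [1.6, 1.1, 0.4]
width: 0.0424
```

Emit:
move_arm(targets=[[[0.5,0,8],[0,0,0],-1],[[0.5,0,16],[0,0,0],-1],[[0.5,0,23],[0,0,0],-1],[[0.5,0,27],[0,0,0],-1],[[0.5,0,27],[0,0,0],-1]])

```text
time: 23.2
tool_pos: [0.4183, -0.3012, 0.0325]
ee_rot: [-3.142, -0.001, 1.571]
wrist_force: [3.9, 2.2, -3.1]
width: 0.0427
```

Emit:
move_arm(targets=[[[0,0,0],[0,0,0],0.5],[[0,0,0],[0,0,0],0.5],[[0,0,0],[0,0,0],0.5],[[0,0,0],[0,0,0],0.5],[[0,0,-20],[0,0,0],0.5],[[0,0,-70],[0,0,0],0.5],[[0,0,-110],[0,0,0],0.5],[[-60,0,-128],[0,0,0],0.5],[[-60,0,-128],[0,0,0],0.5],[[-60,0,-128],[0,0,0],0.5]])

```text
time: 24.45
tool_pos: [0.4179, -0.3613, 0.1607]
ee_rot: [-3.141, -0.001, 1.57]
wrist_force: [0.0, 0.4, 0.0]
width: 0.0705
```

Run:
```python
from h import *
im,o=snap('wrist','w8.png'); c=cam('wrist',o)
h=cv2.cvtColor(im,cv2.COLOR_RGB2HSV); m=cv2.inRange(h,(98,110,50),(122,255,255)); m[230:]=0
k=max(cv2.findContours(m,0,1)[0],key=cv2.contourArea); D=np.array([onz(c,q[0],.044)[:2] for q in k.astype(float)],np.float32)
print(cv2.fitEllipse(k),cv2.minEnclosingCircle(D),cv2.fitEllipse(D))
s,_=snap('side','side8.png')
a=cv2.resize(im[90:190,270:370,::-1],(400,400),interpolation=2); b=cv2.resize(s[110:180,335:405,::-1],(400,400),interpolation=2)
cv2.imwrite('pics/w8c.png',np.hstack([a,b]))
go([.5770,.0201,.045],90)
```

```text
((323.087646484375, 137.2978973388672), (39.87260818481445, 40.52799606323242), 167.632080078125) ((0.41683530807495117, -0.30168160796165466), 0.02140865847468376) ((0.4170084595680237, -0.3015989363193512), (0.041157107800245285, 0.04155338928103447), 66.57876586914062)
shift [380.3 159.6 115.9] turn [-0.08 -0.11  0.05] at [ 0.4179 -0.3605  0.1604] F [ 0.8  0.2 -0.1] t 24.55 w 0.0702
```

View pics/w8c.png

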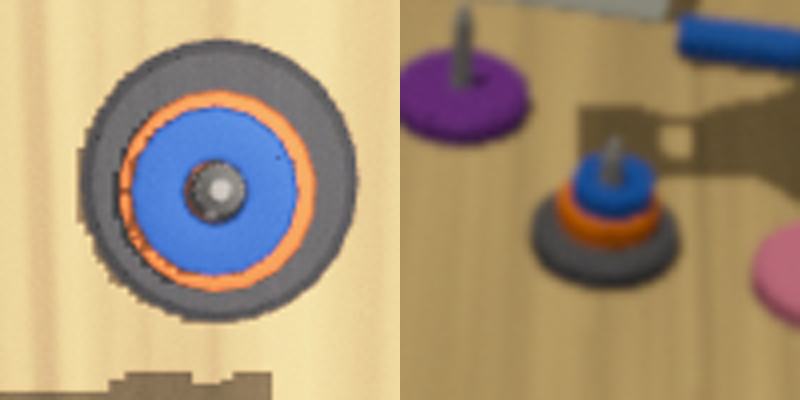

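Blue lies flat on orange around the mandrel. Yellow is next.

Emit:
move_arm(targets=[[[55,23,0],[0,0,0],0.3],[[112,47,0],[0,0,0],0.3],[[168,70,0],[0,0,0],0.3],[[224,94,0],[0,0,0],0.3],[[280,117,10],[0,0,0],0.3],[[330,138,40],[0,0,0],0.3],[[365,153,80],[0,0,0],0.3],[[381,159,112],[0,0,0],0.3],[[381,159,116],[0,0,0],0.3],[[381,159,116],[0,0,0],0.3],[[381,159,116],[0,0,0],0.3],[[381,159,116],[0,0,0],0.3]])

```text
time: 26.05
tool_pos: [0.5781, 0.0185, 0.0473]
ee_rot: [3.138, 0.0, 1.57]
wrist_force: [-0.6, -0.6, -0.3]
width: 0.0609
```

```bash
python3 -c "
from h import *
go([.577,.0202,.012],90)"
```

```text
shift [ 1.7 -1.2 35.3] turn [ 0.18  0.01 -0.06] at [0.5781 0.0185 0.0473] F [-0.6 -0.6 -0.3] t 26.05 w 0.0609
```

Emit:
move_arm(targets=[[[1.5,-1,20],[0,0,0],0.3],[[1.5,-1,31],[0,0,0],0.3],[[1.5,-1,34.5],[0,0,0],0.3],[[1.5,-1,34.5],[0,0,0],0.3],[[1.5,-1,34.5],[0,0,0],-0.1],[[1.5,-1,34.5],[0,0,0],-1],[[1.5,-1,34.5],[0,0,0],-1],[[1.5,-1,34.5],[0,0,0],-1],[[1.5,-1,34.5],[0,0,0],-1],[[1.5,-1,34.5],[0,0,0],-1],[[1.5,-1,34.5],[0,0,0],-1],[[1.5,-1,34.5],[0,0,0],-1]])

```text
time: 27.55
tool_pos: [0.5765, 0.0209, 0.0113]
ee_rot: [3.141, -0.0, 1.571]
wrist_force: [0.7, 0.1, 2.8]
width: 0.033
```

```bash
python3 -c "
from h import *
go([.4187,-.301,.125],90)"
```

```text
shift [-321.8 -157.8 -113.8] turn [ 0.05 -0.    0.02] at [0.5765 0.0209 0.0113] F [0.7 0.1 2.8] t 27.55 w 0.033
```

Emit:
move_arm(targets=[[[0,0,-20],[0,0,0],-1],[[0,0,-70],[0,0,0],-1],[[-35,-17,-114],[0,0,0],-1],[[-90,-44,-114],[0,0,0],-1],[[-145,-71,-114],[0,0,0],-1],[[-200,-98,-114],[0,0,0],-1],[[-255,-125,-114],[0,0,0],-1],[[-300,-147,-114],[0,0,0],-1],[[-322,-158,-114],[0,0,0],-1],[[-322,-158,-114],[0,0,0],-1],[[-322,-158,-114],[0,0,0],-1],[[-322,-158,-114],[0,0,0],-1]])

```text
time: 29.05
tool_pos: [0.4187, -0.3001, 0.1248]
ee_rot: [-3.141, -0.001, 1.573]
wrist_force: [-1.0, -0.6, 0.1]
width: 0.0334
```

Run:
```python
from h import *
im,o=snap('wrist','w9.png'); held(im,o,(20,37),.017,.0127,236); go([.4187,-.301,.061],90)
```

```text
held xy [ 0.4175 -0.2997] free r fit [ 0.4175 -0.3004  0.0164] rms 0.00037 minus tcp [-0.0012  0.0004]
shift [-0.9 -0.1 63.9] turn [-0.   -0.03  0.12] at [ 0.4188 -0.3001  0.1249] F [ 1.2  0.1 -1.1] t 29.1 w 0.0335
```

Emit:
move_arm(targets=[[[-0.6,0,25],[0,0,0],-1],[[-0.6,0,46],[0,0,0],-1],[[-0.6,0,54],[0,0,0],-1],[[-0.6,0,60],[0,0,0],-1],[[-0.6,0,65],[0,0,0],-1],[[-0.6,0,65],[0,0,0],-1]])

```text
time: 29.85
tool_pos: [0.4185, -0.3016, 0.06]
ee_rot: [3.141, -0.0, 1.571]
wrist_force: [0.2, 0.5, -0.6]
width: 0.0339
```

Emit:
move_arm(targets=[[[0,0,7],[0,0,0],-1],[[0,0,11],[0,0,0],-1],[[0,0,14],[0,0,0],-1],[[0,0,14],[0,0,0],-1],[[0,0,14],[0,0,0],0.3],[[0,0,14],[0,0,0],0.3],[[0,0,14],[0,0,0],0.3],[[0,0,14],[0,0,0],0.3],[[0,0,-10],[0,0,0],0.3],[[0,0,-60],[0,0,0],0.3],[[0,0,-95],[0,0,0],0.3],[[-60,0,-115],[0,0,0],0.3],[[-60,0,-115],[0,0,0],0.3],[[-60,0,-115],[0,0,0],0.3]])

```text
time: 31.6
tool_pos: [0.4179, -0.3615, 0.1743]
ee_rot: [-3.141, -0.001, 1.57]
wrist_force: [0.4, 0.1, -0.5]
width: 0.061
```

Run:
```python
from h import *
im,o=snap('wrist','w10.png'); c=cam('wrist',o)
h=cv2.cvtColor(im,cv2.COLOR_RGB2HSV); m=cv2.inRange(h,(20,150,90),(37,255,255)); m[230:]=0;m[:,:280]=0;m[:,365:]=0
k=max(cv2.findContours(m,0,1)[0],key=cv2.contourArea); D=np.array([onz(c,q[0],.058)[:2] for q in k.astype(float)],np.float32)
print(o['time'],o['wrist_force'].round(1),cv2.fitEllipse(D))
s,_=snap('side','side10.png'); t,_=snap('top','top10.png')
a=cv2.resize(im[90:190,270:370,::-1],(400,400),interpolation=2); b=cv2.resize(s[110:180,335:405,::-1],(400,400),interpolation=2)
cv2.imwrite('pics/w10c.png',np.hstack([a,b]))
# tray travel: orientation via pad centre in top image vs start
T=t[:,:,::-1]; w=(T[200:235,270:350].max(2)<50).astype(np.uint8); n,l,st,ce=cv2.connectedComponentsWithStats(w); i=1+np.argmax(st[1:,4]); p=onz(cam('top'),ce[i]+[270,200],.0106); print('pad',p,'travel',np.hypot(*(p[:2]-[.6255,.0225])))
```

```text
Traceback (most recent call last):
cv2.error: OpenCV(4.12.0) /io/opencv/modules/imgproc/src/shapedescr.cpp:361: error: (-201:Incorrect size of input array) There should be at least 5 points to fit the ellipse in function 'fitEllipseNoDirect'
```

Run:
```python
from h import *
im=cv2.imread('pics/w10.png')[:,:,::-1]
h=cv2.cvtColor(im,cv2.COLOR_RGB2HSV); m=cv2.inRange(h,(20,110,50),(37,255,255)); n,l,st,ce=cv2.connectedComponentsWithStats(m); print([(st[i],ce[i].round()) for i in range(1,n) if st[i,4]>60])
s,_=snap('side','side10.png'); t,_=snap('top','top10.png')
a=cv2.resize(im[90:190,270:370,::-1],(400,400),interpolation=2); b=cv2.resize(s[110:180,335:405,::-1],(400,400),interpolation=2)
cv2.imwrite('pics/w10c.png',np.hstack([a,b]))
T=t[:,:,::-1]; w=(T[200:235,270:350].max(2)<50).astype(np.uint8); n,l,st,ce=cv2.connectedComponentsWithStats(w); i=1+np.argmax(st[1:,4]); p=onz(cam('top'),ce[i]+[270,200],.0106); print('pad',st[i],p,'travel',np.hypot(*(p[:2]-[.6255,.0225])))
```

```text
[(array([308, 122,  31,  32, 609], dtype=int32), array([323., 138.])), (array([609, 251,  20,  11, 105], dtype=int32), array([620., 255.]))]
pad [ 25   7  43  19 671] [0.47287873 0.00770499 0.0106    ] travel 0.15333670776236966
```

View pics/w10c.png

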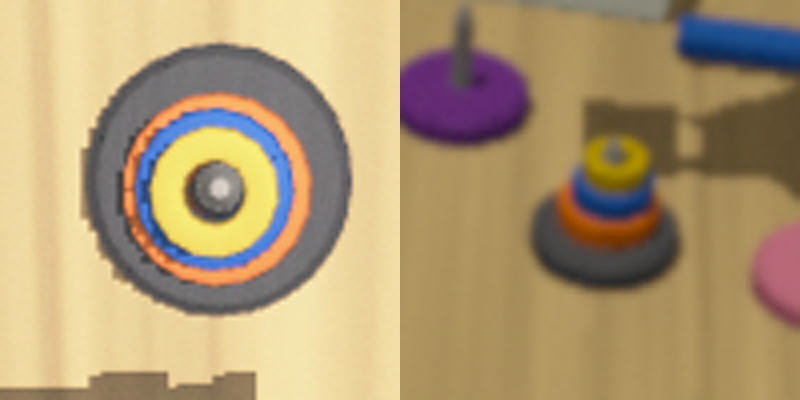

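The stack stands flat: orange, blue, yellow, concentric on the mandrel. The gripper is clear of it. One last cross-check of the tray and the bystanders against the first pictures before I hand in.

Run:
```python
from h import *
P={}
for f in('side0','side10'):
    S=cv2.imread(f'pics/{f}.png'); w=(S[195:265,262:375].max(2)<45).astype(np.uint8); n,l,st,ce=cv2.connectedComponentsWithStats(w); i=1+np.argmax(st[1:,4]); P[f]=onz(cam('side'),ce[i]+[262,195],.0106); print(f,st[i],P[f])
print('travel side',np.linalg.norm(P['side0']-P['side10']))
a,b=[cv2.imread(f'pics/{f}.png').astype(int) for f in('top0','top10')]
for n,(x,y) in{'flux':(199,156),'spool':(450,134)}.items(): print(n,abs(a-b)[y-15:y+15,x-15:x+15].mean())
print('F',status.get_obs()['wrist_force'].round(1)); order.close_job()
```

```text
side0 [ 14  16  20  34 577] [0.62463932 0.02444381 0.0106    ]
side10 [ 77  16  18  34 549] [0.47219469 0.00990708 0.0106    ]
travel side 0.1531361565747593
flux 12.541481481481481
spool 9.012962962962963
F [-0.4 -0.7 -0.8]
the job is handed in; nothing more can be done
```

Run:
```python
from h import *
a,b=[cv2.imread(f'pics/{f}.png') for f in('top0','top10')]
print('bg noise',abs(a.astype(int)-b)[300:330,200:230].mean())
for n,(x,y) in{'flux':(199,156),'spool':(450,134)}.items():
    t=a[y-14:y+14,x-14:x+14]; r=cv2.matchTemplate(b[y-40:y+40,x-40:x+40],t,5); _,v,_,q=cv2.minMaxLoc(r); print(n,'shift px',q[0]-26,q[1]-26,'score',round(v,3))
```

```text
bg noise 13.288518518518519
flux shift px 0 0 score 0.999
spool shift px 0 0 score 0.999
```

The job is handed in at about 32 s of simulated time. By my checks the tray is out and all three rings are stacked on the grey arbor. No verdict was reported.

**What I did:** I pressed on the pad with shut fingers and drew the tray out until the wrist force rose to 5.5 N. Then I threaded orange, blue and yellow onto the grey arbor one at a time, lowering each without notable force.

**Last checks:**
- **Stack:** the wrist and side pictures show the three rings flat, concentric with the mandrel and in the right order. My numerical fit of the yellow ring failed on a colour threshold, so its seating is confirmed only by eye.
- **Bystanders:** the flux bottle and solder spool have not moved in the top view (0 px shift).
- **Gripper:** it was about 60 mm to the side and well above the stack at hand-in, with wrist force near zero.
- **Tray travel (disagrees with the stop):** both fixed cameras measure 153 mm, although the force suggested it had reached the 160 mm stop. The reading is above both the 145 mm and 120 mm limits, but I did not explain the 7 mm gap.

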